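Change over the loggers in the sprung reader dock

TASK

First lift both finished loggers out of the reader dock and put them in the white basin. Then take each logger off the hook stand and load it into a free bay of the dock: press the bay's sprung jaw back, slip the logger in upright with its underside flat on the bay's floor, and let the jaw clamp it against the front lip. When all are loaded, press the start key on the dock fully down and let it go; leave the two bottles where they stand.

Things in the scene. Friction and masses are not known exactly. Their poses are not given: they have to be found in the camera images.
- logger_0: temperature logger, 70 g: white upright box 24 (x) x 30 (y) x 72 (z) mm with a rigid loop on top in its y-z plane (inside 22 mm wide, 26 mm high, top bar 5 mm; 103 mm tall in all); dark window on its -x side. Origin at the centre of its underside, z up. At the start it hangs by its loop on the hook of the same number, window towards the hook's tip. May be absent.
- logger_1: temperature logger, 70 g: white upright box 24 (x) x 30 (y) x 72 (z) mm with a rigid loop on top in its y-z plane (inside 22 mm wide, 26 mm high, top bar 5 mm; 103 mm tall in all); dark window on its -x side. Origin at the centre of its underside, z up. At the start it hangs by its loop on the hook of the same number, window towards the hook's tip. May be absent.
- logger_2: temperature logger, 70 g: white upright box 24 (x) x 30 (y) x 72 (z) mm with a rigid loop on top in its y-z plane (inside 22 mm wide, 26 mm high, top bar 5 mm; 103 mm tall in all); dark window on its -x side. Origin at the centre of its underside, z up. At the start it hangs by its loop on the hook of the same number, window towards the hook's tip. May be absent.
- done_0: temperature logger, 70 g: white upright box 24 (x) x 30 (y) x 72 (z) mm with a rigid loop on top in its y-z plane (inside 22 mm wide, 26 mm high, top bar 5 mm; 103 mm tall in all); dark window on its -x side. Origin at the centre of its underside, z up. A finished one: at the start it is held in the dock's bay of the same number.
- done_2: temperature logger, 70 g: white upright box 24 (x) x 30 (y) x 72 (z) mm with a rigid loop on top in its y-z plane (inside 22 mm wide, 26 mm high, top bar 5 mm; 103 mm tall in all); dark window on its -x side. Origin at the centre of its underside, z up. A finished one: at the start it is held in the dock's bay of the same number.
- dock: reader dock, grey, fixed to the table, base 150 (x) x 276 (y) x 20 mm high; origin on the table, level with the bay points in x and 25 mm to +y of the middle bay (bays at y = -105, -25, +55 mm, start key at +113 mm); its front is -x, its row of three bays runs along y, a 50 mm high pillar with the start key stands at its +y end. A 66 mm high back wall stands 83 mm behind (+x of) the row of bay centres
- stand: hook stand, fixed, white foot 230 (y) x 100 (x) mm; origin on the table under the middle loop. A rail along y at x = +35 mm carries three hooks: level arms 6 mm thick, upper side 150 mm above the table, pointing to the stand's -x and ending at x = -22 mm in upturned tips that rise 7 mm above the arm. To come off, a loop must rise at least 9 mm and at most 19 mm and then go 35 mm or more to the stand's -x. Rail and posts reach no higher than 153 mm
- basin: white plastic basin, open at the top, loose, 0.4 kg, 214 (x) x 162 (y) mm over the rim, 66 mm high, inside 156 x 104 mm at the floor, floor 3 mm thick; origin at the centre of its underside
- white_bottle: white bottle 51 mm across, 98 mm high, bystander; origin at its underside
- brown_bottle: small brown bottle 34 mm across, 62 mm high, bystander; origin at its underside
- start_key (a joint): start key on the pillar, white round push button 28 mm across: 0 up, 0.006 m fully pressed (5 N), springs back
- start_key_top (a point): centre of the start key's top
- bay_0 (a point): bay 0: point on the bay's floor (20 mm above the table) where the centre of a seated logger's underside lies; axes as the dock's. A lip 14 mm high has its inner face 12 mm to -x of this point; the sprung jaw stands opposite (+x). Two 10 mm high cheeks stand 19.5 mm to either side in y. Bay centres are 80 mm apart
- jaw_0 (a joint): sprung jaw of bay 0: upright plate 30 mm wide, 8 mm thick, its top 50 mm above the bay's floor; slides to the dock's +x. 0 = shut, its face 10 mm from the lip (2 mm to -x of the bay point); 0.014 m = clamping a seated logger; 0.040 m = fully back. The spring pushes with 2.4 N when shut and 4.8 N when fully back, and shuts the jaw at once when let go
- hook_0 (a point): point on the upper side of hook 0's arm where a loop hangs (150 mm above the table); axes as the stand's
- bay_1 (a point): bay 1: point on the bay's floor (20 mm above the table) where the centre of a seated logger's underside lies; axes as the dock's. A lip 14 mm high has its inner face 12 mm to -x of this point; the sprung jaw stands opposite (+x). Two 10 mm high cheeks stand 19.5 mm to either side in y. Bay centres are 80 mm apart
- jaw_1 (a joint): sprung jaw of bay 1: upright plate 30 mm wide, 8 mm thick, its top 50 mm above the bay's floor; slides to the dock's +x. 0 = shut, its face 10 mm from the lip (2 mm to -x of the bay point); 0.014 m = clamping a seated logger; 0.040 m = fully back. The spring pushes with 2.4 N when shut and 4.8 N when fully back, and shuts the jaw at once when let go
- hook_1 (a point): point on the upper side of hook 1's arm where a loop hangs (150 mm above the table); axes as the stand's
- bay_2 (a point): bay 2: point on the bay's floor (20 mm above the table) where the centre of a seated logger's underside lies; axes as the dock's. A lip 14 mm high has its inner face 12 mm to -x of this point; the sprung jaw stands opposite (+x). Two 10 mm high cheeks stand 19.5 mm to either side in y. Bay centres are 80 mm apart
- jaw_2 (a joint): sprung jaw of bay 2: upright plate 30 mm wide, 8 mm thick, its top 50 mm above the bay's floor; slides to the dock's +x. 0 = shut, its face 10 mm from the lip (2 mm to -x of the bay point); 0.014 m = clamping a seated logger; 0.040 m = fully back. The spring pushes with 2.4 N when shut and 4.8 N when fully back, and shuts the jaw at once when let go
- hook_2 (a point): point on the upper side of hook 2's arm where a loop hangs (150 mm above the table); axes as the stand's

How it is judged:
By the outcome, as a careful person would: the job done as asked, in the order asked, and still so for the second after the job is handed in, with the robot touching nothing.
Of logger_0, logger_1, logger_2 only 2 to 3 are there at a start; the rules pass over those that are not, and their reading is None.
At some moment in a run one of basin may be knocked a few centimetres aside while the robot is not near it.
It also fails if it takes over 210 s, if anything falls off the work surface, if the arm or the gripper's body presses on something with over 40 N, if the wrist force passes 120 N, or if a joint passes its speed limit or range.

ROBOT

A 6-joint arm with a two-finger parallel gripper is mounted at the origin on a cart in front of the work surface, level with it; the furniture and walls round the work are solid. World frame = base frame: x ahead of the robot, y to its left, z up, the work surface at z = 0. Lengths are in m, angles in rad, forces in N, time in s.
With the tool pointing down it reaches from about 0.35 to 0.975 m from the base axis. Payload 7.1 kg.
Tool frame: the origin (TCP) lies midway between the tips of the shut fingers; the grasp point (between the pads) lies 19 mm behind it; z points along the fingers, x is the direction in which the jaws open and shut, and the axes are right-handed (so a half turn about z gives the same grasp; the last joint's range is limited). The gripper opens to 88 mm and grips with 3 to 60 N. Pads are 20 mm wide; open, the fingers measure 115 mm over their backs; the gripper's body (75 mm by 178 mm) begins 61 mm behind the grasp point.
Start: joints at [-0.019, 0.423, 1.63, -0, 1.089, -0.019], TCP at [0.625, 0, 0.223] pointing down, gripper open.
Joint ranges: [-3, 3], [-0.9, 2.11], [0.09, 2.58], [-1.31, 4.45], [0.11, 2.69], [-2.54, 2.54]. Speed limits (rad/s): [2.39, 2.39, 3.01, 3.14, 3.14, 3.14].

INTERFACE

Orientations are given as a unit quaternion [w, x, y, z].
In Python, from station import move_pose, movel, movej, command_gripper, wait, inverse_kinematics, read_camera, camera_info, MotionError, job_done, get_time, get_joint_pos, get_qvel, get_effort, get_tcp_pos, get_ee_rot, get_ft_force, get_ft_torque, get_grip_width gives the robot as it stands. Calls block until the motion is done:
- move_pose(position, orientation): joint-space move of the TCP to a pose.
- movel(position, frame=None, v=0.15, until_force=None): straight line of the TCP; frame=None keeps the orientation; v is the mean speed in m/s. With until_force (N) it stops when the force on the tool has changed by that much, and returns True; else False.
- movej(angles): joint-space move.
- command_gripper(opening): opening from 0.0 (shut) to 1.0 (fully open); the grip force is fixed at half the most; returns when the fingers have stopped.
- wait(seconds).
- inverse_kinematics(position, orientation): joint angles nearest the present ones, or None.
- read_camera(name): name is "scene" or "side" or "wrist"; returns the picture (480x640x3 uint8, red, green, blue); there is no depth.
- camera_info(name): a dict with "intrinsics" (3x3 intrinsics, pixels), "T" (4x4, takes a point from camera to world coordinates); the wrist camera has in their place "tool_from_camera" (4x4, takes a point from camera to tool coordinates, whose origin is the TCP and whose axes are the tool frame's). Camera axes: x right, y up, looking along -z (the intrinsics and any distortion apply to the point x, -y, -z); pixel columns grow to the right and rows downward; lengths in m; the calibration is good to about 2 mm. A picture is of the moment at which its call begins: read the wrist's pose just before it. camera_info takes no time and is no camera call.
A pose or a line that the arm cannot do raises MotionError and nothing moves.
- job_done(): hands the job in, once; it reports no verdict.
Readings, each from a call of its own:
- get_time(): time.
- get_joint_pos(): joint angles.
- get_qvel(): joint speeds.
- get_effort(): joint torques, N m.
- get_tcp_pos(): TCP position.
- get_ee_rot(): TCP orientation.
- get_ft_force(): force on the tool from outside, world axes, zero at the start.
- get_ft_torque(): the same for the moment, N m.
- get_grip_width(): opening from 0.0 (shut) to 1.0 (fully open).
Only numpy, scipy, OpenCV 4.12 (cv2) and the standard library are available. Lean on these libraries where they do the work, as an engineer would, in place of code of your own. Each camera call takes 0.05 s, during which the arm holds its last target.

## Working session

There is one attempt and no reset: what is moved stays moved. The work goes in short steps, each a Python script; the robot and the scene stay as the last script left them, time stands still between calls to the robot, and variables do not carry over. Pictures are saved under pics/ and viewed, and the job is handed in when it is done.

```bash
ls; mkdir -p pics
python3 - <<'E'
from station import *
import cv2,numpy as np
np.set_printoptions(precision=4,suppress=True)
for n in ["scene","side","wrist"]:
    im=read_camera(n); cv2.imwrite(f"pics/{n}0.png",im[:,:,::-1]); print(n,camera_info(n))
print(get_time(),get_tcp_pos(),get_ee_rot())
E
```

```text
pics
scene {'intrinsics': array([[510.2032,   0.    , 319.3326],
       [  0.    , 510.2032, 244.5092],
       [  0.    ,   0.    ,   1.    ]]), 'T': array([[-0.7326,  0.4228, -0.5334, -0.1245],
       [-0.6805, -0.4743,  0.5586,  0.7459],
       [-0.0168,  0.7722,  0.6352,  0.9532],
       [ 0.    ,  0.    ,  0.    ,  1.    ]])}
side {'intrinsics': array([[529.0857,   0.    , 315.4545],
       [  0.    , 529.0857, 234.1596],
       [  0.    ,   0.    ,   1.    ]]), 'T': array([[ 0.997 ,  0.0386, -0.0667,  0.4803],
       [-0.0758,  0.6476, -0.7582, -0.9409],
       [ 0.0139,  0.761 ,  0.6486,  0.9448],
       [ 0.    ,  0.    ,  0.    ,  1.    ]])}
wrist {'intrinsics': array([[394.989 ,   0.    , 316.1607],
       [  0.    , 394.989 , 237.2687],
       [  0.    ,   0.    ,   1.    ]]), 'tool_from_camera': array([[ 1.    ,  0.0014, -0.0001,  0.0008],
       [ 0.0013, -0.9543, -0.2987, -0.0832],
       [-0.0005,  0.2987, -0.9543, -0.1617],
       [ 0.    ,  0.    ,  0.    ,  1.    ]])}
0.15 [0.6246 0.     0.2221] [-0.      1.      0.     -0.0006]
```

View pics/scene0.png

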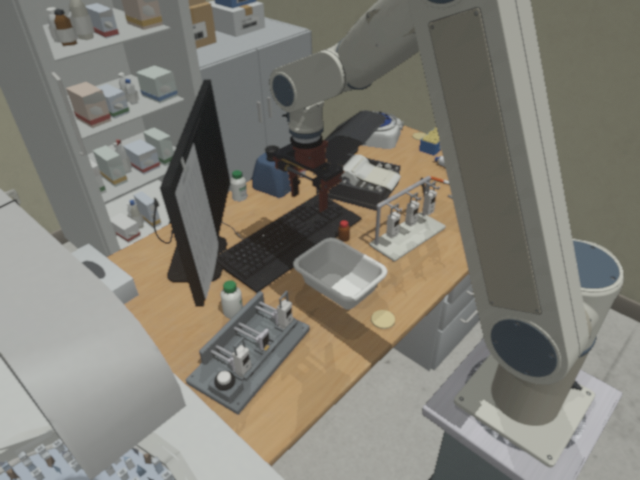

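View pics/side0.png

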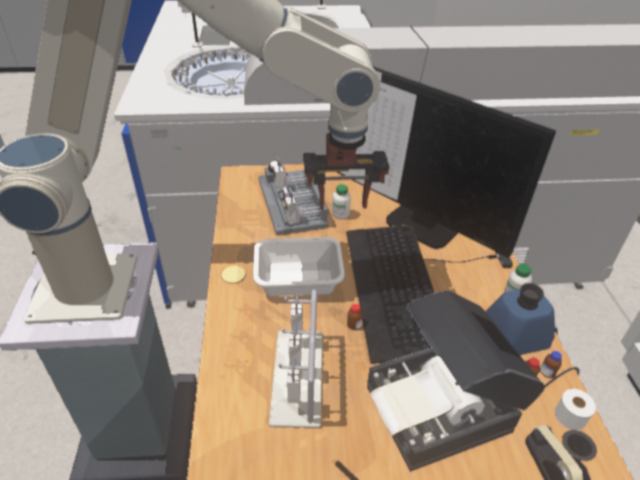

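View pics/wrist0.png

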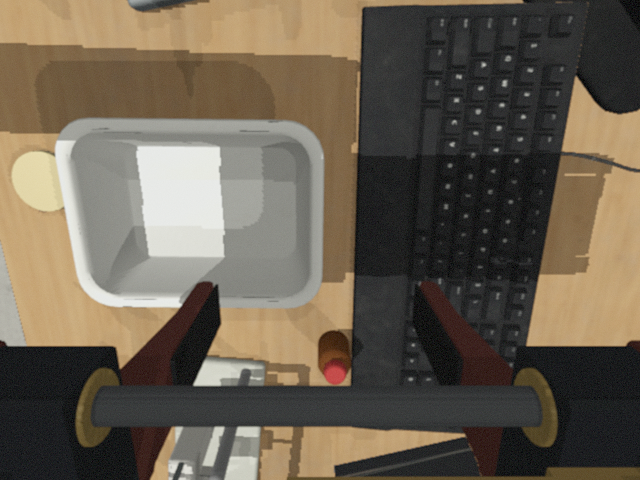

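Run:
```python
import cv2
a=cv2.imread("pics/scene0.png")
c=cv2.resize(a[270:410,180:320],None,fx=5.5,fy=4.2,interpolation=cv2.INTER_CUBIC) if 0 else cv2.resize(a[275:410,180:320],None,fx=4.4,fy=4.4,interpolation=cv2.INTER_CUBIC)
cv2.imwrite("pics/c_dock.png",c)
cv2.imwrite("pics/c_stand.png",cv2.resize(a[165:265,360:460],None,fx=5.5,fy=5.5,interpolation=cv2.INTER_CUBIC))
b=cv2.imread("pics/side0.png")
cv2.imwrite("pics/c_dock_s.png",cv2.resize(b[150:240,250:360],None,fx=6,fy=6,interpolation=cv2.INTER_CUBIC))
cv2.imwrite("pics/c_stand_s.png",cv2.resize(b[285:430,250:350],None,fx=4,fy=4,interpolation=cv2.INTER_CUBIC))
```

```text
(no output)
```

View pics/c_dock.png

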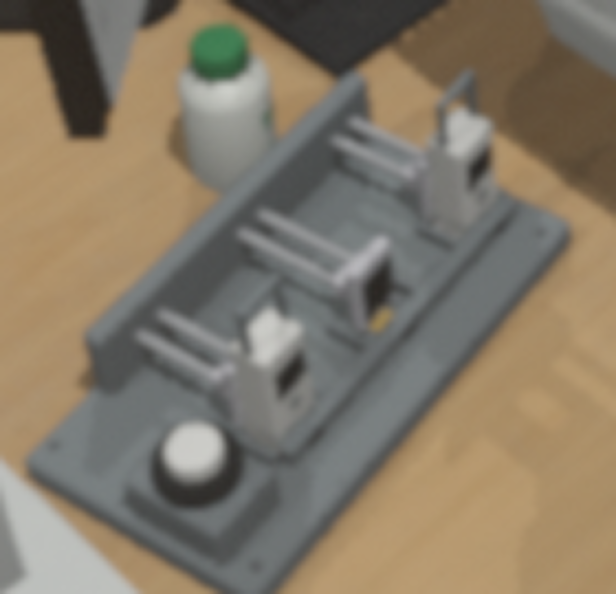

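View pics/c_stand.png

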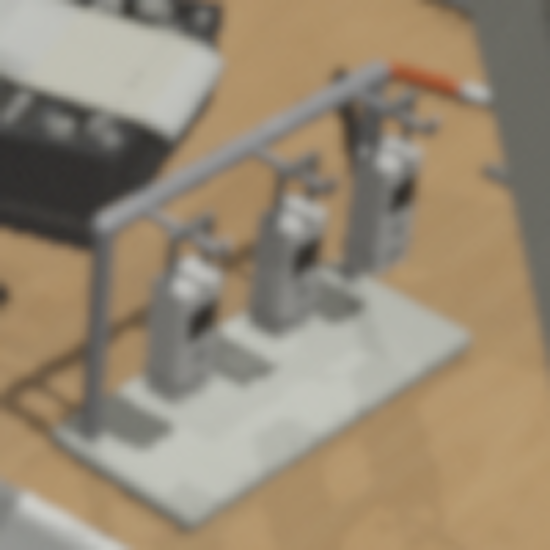

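View pics/c_dock_s.png

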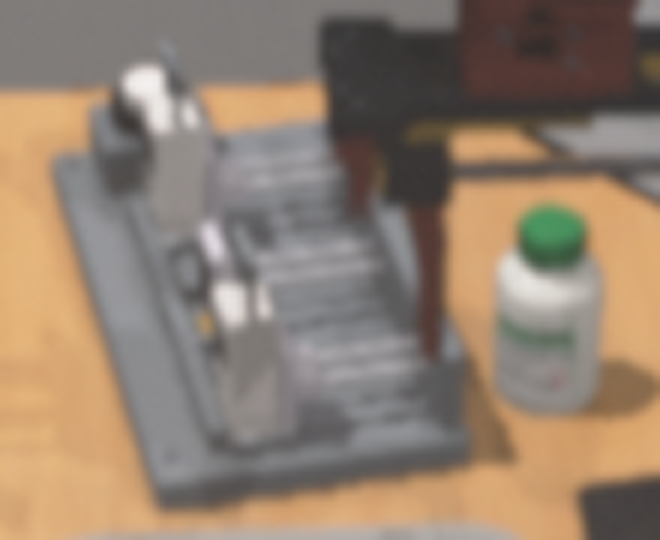

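View pics/c_stand_s.png

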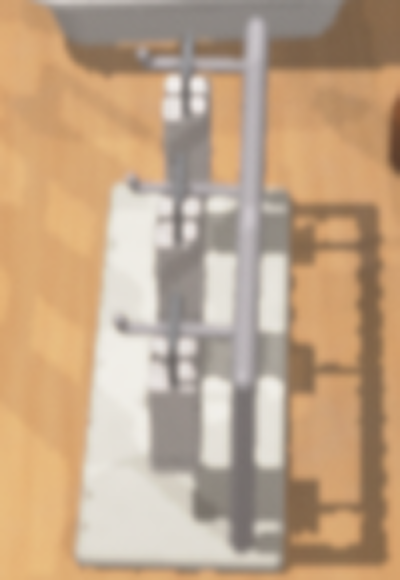

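```bash
cat > h.py <<'E'
from station import *
import numpy as np, cv2
from scipy.spatial.transform import Rotation as R
np.set_printoptions(precision=4,suppress=True)
def camT(name,pose=None):
    ci=camera_info(name)
    if name!="wrist": return ci["intrinsics"],ci["T"]
    p,q=pose
    T=np.eye(4);T[:3,:3]=R.from_quat(np.roll(q,-1)).as_matrix();T[:3,3]=p
    return ci["intrinsics"],T@ci["tool_from_camera"]
def ray(K,T,u,v,z):
    d=np.array([(u-K[0,2])/K[0,0],-(v-K[1,2])/K[1,1],-1.])
    d=T[:3,:3]@d; o=T[:3,3]
    return o+d*(z-o[2])/d[2]
def proj(K,T,P):
    P=np.atleast_2d(P); c=(P-T[:3,3])@T[:3,:3]
    return np.c_[K[0,0]*c[:,0]/-c[:,2]+K[0,2], -K[1,1]*c[:,1]/-c[:,2]+K[1,2]]
def snap(name,fn):
    pose=(get_tcp_pos(),get_ee_rot()) 
    im=read_camera(name); cv2.imwrite(fn,im[:,:,::-1])
    np.savez(fn+".npz",p=pose[0],q=pose[1]); return im
def load(fn):
    z=np.load(fn+".npz"); return z["p"],z["q"]
E
python3 - <<'E'
from h import *
K,T=camT("scene")
for n,u,v,z in [("left",187.3,381.1,.02),("right",309.1,328.4,.02),("key",224.3,376.1,.06),("d2top",240,347,.092),("d0top",285.5,303,.092),("bay1jawtop",266,330,.07),("wallL",202,352.3,.066),("standfront r",445,227,.01),("front l",395,260.5,.01),("hooktip0",417,172+15,.157)]: print(n,ray(K,T,u,v,z))
K,T=camT("side")
for n,u,v,z in [("foot NL",270,420,.01),("foot NR",321.5,426,.01),("FR",322.5,333,.01),("tipn",280.5,366,.157),("tipm",283,331,.157),("tipf",285.5,298.5,.157),("done0",290,200,.092),("done2",274.5,165,.092),("basin bl",251,244,.066),("basin br",344,241,.066)]: print(n,ray(K,T,u,v,z))
print(inverse_kinematics([.6,.3,.35],[0,1,0,0]),inverse_kinematics([.6,-.25,.35],[0,1,0,0]))
E
```

```text
left [0.555  0.4612 0.02  ]
right [0.4618 0.1739 0.02  ]
key [0.4782 0.4133 0.06  ]
d2top [0.4904 0.355  0.092 ]
d0top [0.5114 0.1988 0.092 ]
bay1jawtop [0.4998 0.2735 0.07  ]
wallL [0.5596 0.4088 0.066 ]
standfront r [ 0.4411 -0.3968  0.01  ]
front l [ 0.462  -0.1727  0.01  ]
hooktip0 [ 0.5121 -0.326   0.157 ]
foot NL [ 0.4471 -0.3932  0.01  ]
foot NR [ 0.5451 -0.4124  0.01  ]
FR [ 0.5663 -0.1886  0.01  ]
tipn [ 0.472  -0.3758  0.157 ]
tipm [ 0.4787 -0.2973  0.157 ]
tipf [ 0.4862 -0.2148  0.157 ]
done0 [0.5104 0.2012 0.092 ]
done2 [0.4718 0.3747 0.092 ]
basin bl [0.4069 0.0583 0.066 ]
basin br [0.6406 0.0556 0.066 ]
[ 0.4459  0.3855  1.3902 -0.      1.3659  0.4459] [-0.4131  0.351   1.4399 -0.      1.3506 -0.4131]
```

Run:
```python
from h import *
D=[0,1,0,0]
move_pose([.50,-.22,.30],D); snap("wrist","pics/w_stand.png")
print(get_time())
move_pose([.50,.30,.30],D); snap("wrist","pics/w_dock.png")
print(get_time())
```

```text
1.2333
3.1667
```

View pics/w_stand.png

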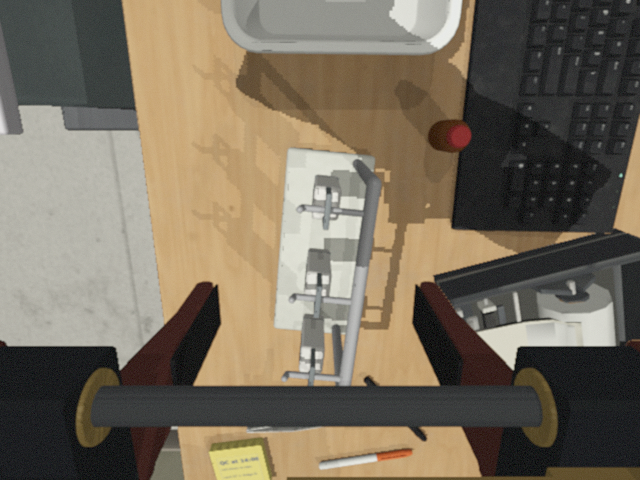

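View pics/w_dock.png

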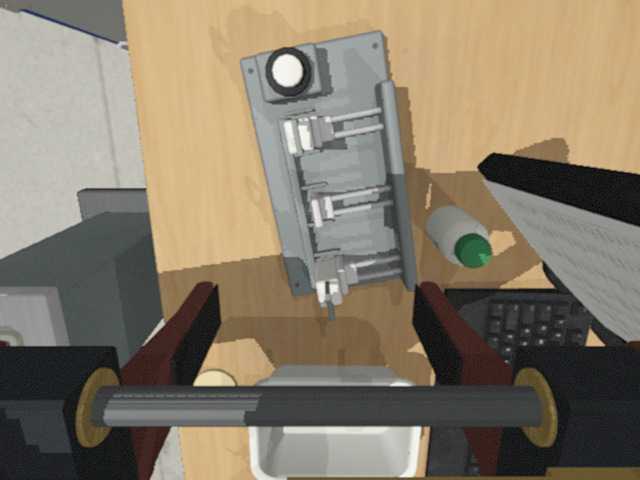

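Run:
```python
import cv2
a=cv2.imread("pics/w_dock.png")
cv2.imwrite("pics/c1.png",cv2.resize(a[25:175,235:415],None,fx=4,fy=4,interpolation=cv2.INTER_CUBIC))
cv2.imwrite("pics/c2.png",cv2.resize(a[175:325,255:435],None,fx=4,fy=4,interpolation=cv2.INTER_CUBIC))
a=cv2.imread("pics/w_stand.png")
cv2.imwrite("pics/c3.png",cv2.resize(a[140:280,250:400],None,fx=4,fy=4,interpolation=cv2.INTER_CUBIC))
cv2.imwrite("pics/c4.png",cv2.resize(a[270:410,250:400],None,fx=4,fy=4,interpolation=cv2.INTER_CUBIC))
```

```text
(no output)
```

View pics/c1.png

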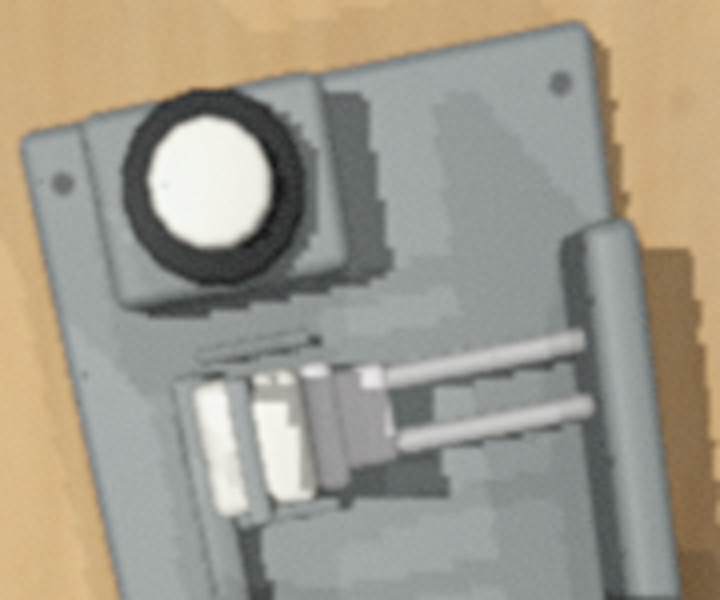

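View pics/c2.png

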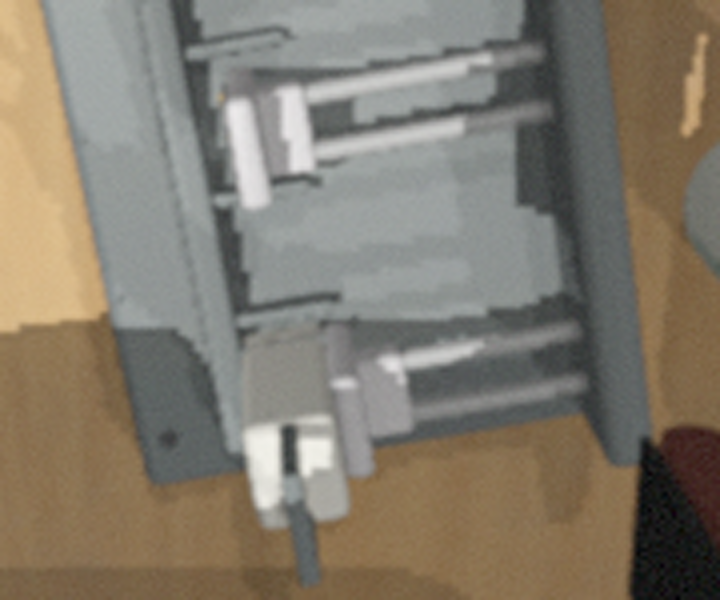

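View pics/c3.png

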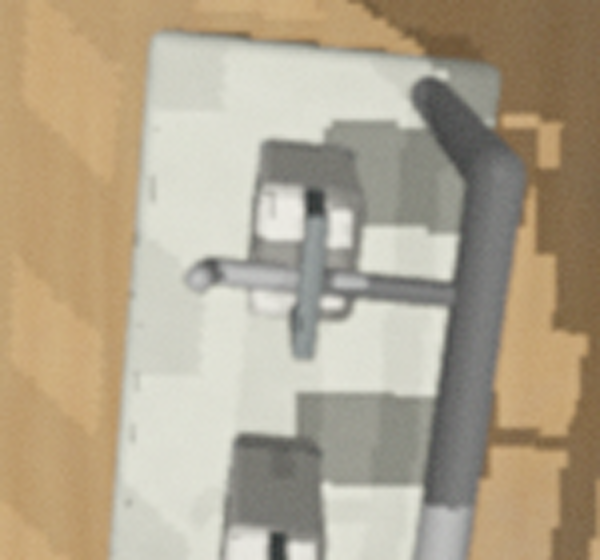

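View pics/c4.png

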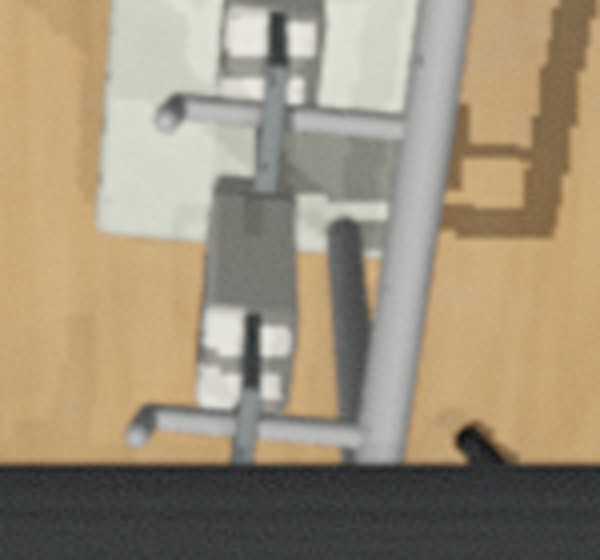

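```bash
cat > fit.py <<'E'
from h import *
from scipy.optimize import least_squares
def px(c,off,s=4): return [off[0]+(c[0]+.5)/s-.5, off[1]+(c[1]+.5)/s-.5]
c1=(235,25);c2=(255,175);c3=(250,140);c4=(250,270)
def fit(img,obs,x0,tail):
    K,T=camT("wrist",load(img))
    P=np.array([o[0] for o in obs],float); uv=np.array([px(o[1],o[2]) for o in obs])
    def f(p):
        c,s=np.cos(p[2]),np.sin(p[2])
        W=np.c_[p[0]+c*P[:,0]-s*P[:,1],p[1]+s*P[:,0]+c*P[:,1],P[:,2]]
        return (proj(K,T,W)-uv).ravel()
    r=least_squares(f,x0,loss="soft_l1",f_scale=1.5)
    print(r.x,np.degrees(r.x[2]));print(f(r.x).reshape(-1,2)); return r.x
print("dock")
fit("pics/w_dock.png",[
 ([-14,56+14,92+0],[195,385],c1)] and [
 ([-.012,.07,.092],[195,385],c1),([-.012,.04,.092],[220,515],c1),
 ([-.012,-.09,.092],[245,425],c2),([-.012,-.12,.092],[263,525],c2),
 ([-.002,-.01,.07],[228,98],c2),([-.002,-.04,.07],[243,207],c2),
 ([0,.113,.062],[210,182],c1)],[.5,.3,.1],0)
print("stand")
fit("pics/w_stand.png",[
 ([0,.08,.155],[312,283],c3),([0,0,.155],[270,108],c4),([0,-.08,.155],[245,424],c4),
 ([-.022,.08,.157],[203,275],c3),([-.022,0,.157],[170,113],c4),([-.022,-.08,.157],[142,428],c4)],[.5,-.3,-.1],0)
E
python3 fit.py
python3 - <<'E'
from h import *
K,T=camT("wrist",load("pics/w_dock.png"))
for u,v in [(240.1,59.6),(380.9,30.1),(292.1,294.6)]: print(ray(K,T,u,v,.02))
K,T=camT("wrist",load("pics/w_stand.png"))
for u,v in [(288,148.5),(374.5,157),(274.2,327.5)]: print(ray(K,T,u,v,.01))
E
```

```text
dock
[0.4959 0.3106 0.1844] 10.564312285522469
[[-0.8558 -1.0438]
 [-0.236  -0.1039]
 [-0.2036  0.3307]
 [ 0.6664  1.4705]
 [-0.9446 -0.2374]
 [ 0.824   0.6313]
 [ 0.845  -0.3489]]
stand
[ 0.5027 -0.2872 -0.0955] -5.470342315457967
[[ 0.0585 -2.435 ]
 [ 0.9148  2.3445]
 [-1.2109  2.4049]
 [-0.3935 -2.4288]
 [ 0.104  -0.0693]
 [ 0.378   0.8766]]
[0.4235 0.4356 0.02  ]
[0.5668 0.4625 0.02  ]
[0.4715 0.1705 0.02  ]
[ 0.4697 -0.1732  0.01  ]
[ 0.5669 -0.1827  0.01  ]
[ 0.4469 -0.3991  0.01  ]
```

Run:
```python
from h import *
from fit import px,c3,c4
from scipy.optimize import least_squares
K,T=camT("wrist",load("pics/w_stand.png"))
o=[(0,1,.1525,[312,283],c3),(0,0,.1525,[270,108],c4),(0,-1,.1525,[245,424],c4),(-.022,1,.156,[203,275],c3),(-.022,0,.156,[170,113],c4),(-.022,-1,.156,[142,428],c4)]
def f(p):
    r=[]
    for X,k,z,c,off in o:
        cs,s=np.cos(p[2]),np.sin(p[2]);Y=k*p[3]
        r.append(proj(K,T,[p[0]+cs*X-s*Y,p[1]+s*X+cs*Y,z])[0]-px(c,off))
    return np.ravel(r)
r=least_squares(f,[.5,-.29,-.09,.08]);print(r.x,np.degrees(r.x[2]));print(f(r.x).reshape(-1,2))
```

```text
dock
[0.4959 0.3106 0.1844] 10.564312285522469
[[-0.8558 -1.0438]
 [-0.236  -0.1039]
 [-0.2036  0.3307]
 [ 0.6664  1.4705]
 [-0.9446 -0.2374]
 [ 0.824   0.6313]
 [ 0.845  -0.3489]]
stand
[ 0.5027 -0.2872 -0.0955] -5.470342315457967
[[ 0.0585 -2.435 ]
 [ 0.9148  2.3445]
 [-1.2109  2.4049]
 [-0.3935 -2.4288]
 [ 0.104  -0.0693]
 [ 0.378   0.8766]]
[ 0.5027 -0.2878 -0.096   0.0785] -5.4990049156570056
[[-0.1722 -0.5895]
 [ 0.91    1.6478]
 [-1.0502 -0.2107]
 [-0.4328 -0.1327]
 [ 0.1951  0.0065]
 [ 0.561  -0.7247]]
```

```bash
cat >> h.py <<'E'
DOCK=[.4959,.3106,np.radians(10.45)]
STAND=[.5027,-.2878,np.radians(-5.6)]
def fr(F,x,y,z):
    c,s=np.cos(F[2]),np.sin(F[2]); return [F[0]+c*x-s*y,F[1]+s*x+c*y,z]
def quat(yaw,half=0):
    # tool down, tool x at yaw+90deg (along frame y)
    r=R.from_euler('z',yaw+np.pi/2+half*np.pi)*R.from_euler('x',np.pi)
    return np.roll(r.as_quat(),1)
BY=[-.105,-.025,.055]
E
python3 - <<'E'
from h import *
q=quat(DOCK[2])
for p in [fr(DOCK,0,-.105,.25),fr(DOCK,0,.055,.06),fr(STAND,0,-.08,.25),fr(STAND,0,.08,.09)]:
    print(inverse_kinematics(p,q),inverse_kinematics(p,quat(DOCK[2],1)))
K,T=camT("side")
for k in (-1,0,1): print(proj(K,T,fr(STAND,-.022,.08*k,.156)), proj(K,T,fr(STAND,-.022,.0785*k,.156)))
for k in BY: print(proj(K,T,fr(DOCK,0,k,.092)))
K,T=camT("scene")
for k in BY: print(proj(K,T,fr(DOCK,0,k,.092)))
for k in (-1,0,1): print(proj(K,T,fr(STAND,-.022,.08*k,.156)))
E
```

```text
[ 0.3613  0.2891  1.7612 -0.      1.0912 -1.3918] [ 0.3613  0.2891  1.7612 -0.      1.0912  1.7498]
[ 0.6242  0.6166  1.7553 -0.      0.7697 -1.1289] [ 0.6242  0.6166  1.7553 -0.      0.7697  2.0126]
[-0.6579  0.3815  1.6261  0.      1.134  -2.4111] [-0.6579  0.3815  1.6261 -0.      1.134   0.7305]
[-0.4088  0.5071  1.8749 -0.      0.7596 -2.162 ] [-0.4088  0.5071  1.8749 -0.      0.7596  0.9796]
[[280.9153 361.3771]] [[280.9752 360.6818]]
[[283.9192 326.4871]] [[283.9192 326.4871]]
[[286.5811 295.5703]] [[286.534  296.1175]]
[[291.5934 198.5812]]
[[285.2569 182.0315]]
[[279.4022 166.7403]]
[[281.7954 304.2469]]
[[260.8412 326.4546]]
[[237.8917 350.777 ]]
[[436.4321 186.6116]]
[[418.0471 197.4612]]
[[398.5763 208.9516]]
```

Run:
```python
from h import *
q=quat(DOCK[2])
command_gripper(.6)
move_pose(fr(DOCK,-.02,-.08,.24),q); snap("wrist","pics/w2.png")
print(get_time(),get_tcp_pos(),get_grip_width())
K,T=camT("wrist",load("pics/w2.png"))
im=cv2.imread("pics/w2.png")
for y in BY:
  for P in [fr(DOCK,-.012,y-.015,.092),fr(DOCK,-.012,y+.015,.092),fr(DOCK,.012,y-.015,.092),fr(DOCK,.012,y+.015,.092),fr(DOCK,-.012,y,.034)]:
    u=proj(K,T,P)[0]; cv2.circle(im,(int(round(u[0])),int(round(u[1]))),2,(0,0,255),-1)
cv2.imwrite("pics/w2a.png",im)
```

```text
5.5667 [0.4909 0.2285 0.2402] 0.5995931504999971
```

View pics/w2a.png

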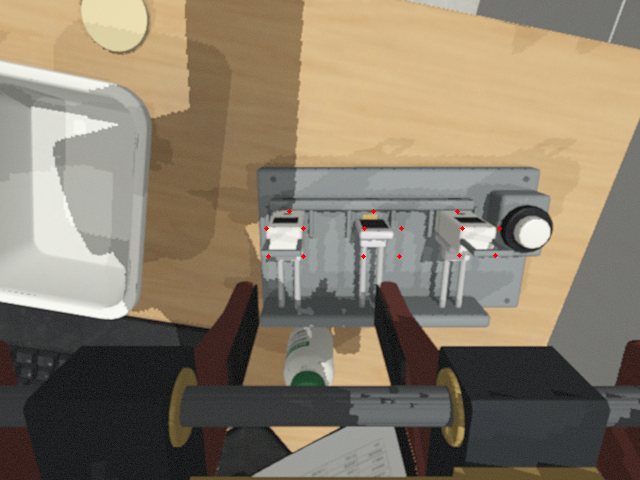

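Run:
```python
import cv2
for n,s in (("w2a","pics/c5.png"),("w2","pics/c6.png")):
  a=cv2.imread(f"pics/{n}.png"); cv2.imwrite(s,cv2.resize(a[160:320,250:550],None,fx=2.66,fy=2.66,interpolation=cv2.INTER_CUBIC)) if 0 else None
a=cv2.imread("pics/w2a.png");cv2.imwrite("pics/c5.png",cv2.resize(a[190:290,250:410],None,fx=5,fy=5,interpolation=cv2.INTER_CUBIC))
a=cv2.imread("pics/w2.png");cv2.imwrite("pics/c6.png",cv2.resize(a[180:290,410:570],None,fx=5,fy=5,interpolation=cv2.INTER_CUBIC))
```

```text
(no output)
```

View pics/c5.png

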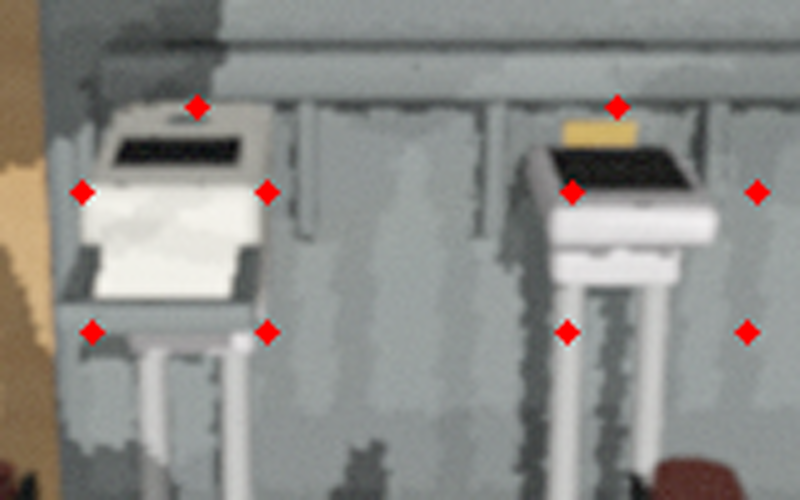

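View pics/c6.png

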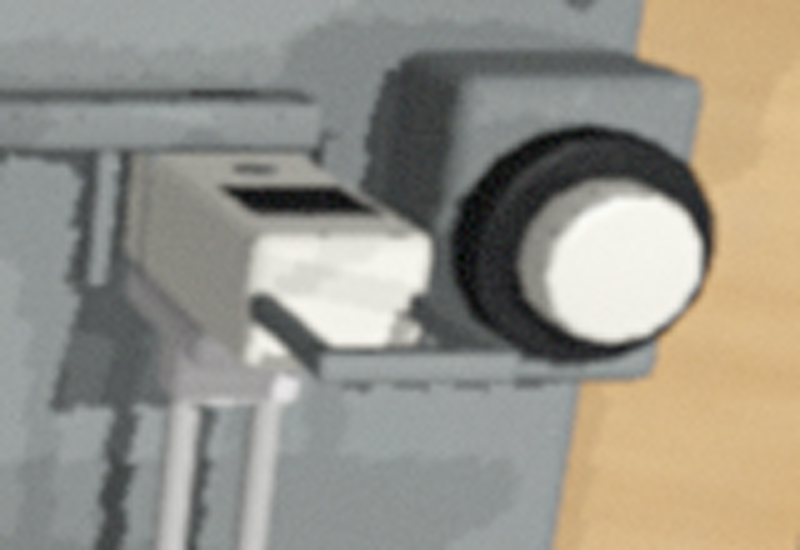

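```bash
cat >> fit.py <<'E'
def fit2(views,x0):
    L=[]
    for img,obs in views:
        K,T=camT("wrist",load(img)); 
        L.append((K,T,np.array([o[0] for o in obs],float),np.array([px(o[1],o[2],o[3]) for o in obs])))
    def f(p):
        c,s=np.cos(p[2]),np.sin(p[2]);r=[]
        for K,T,P,uv in L:
            W=np.c_[p[0]+c*P[:,0]-s*P[:,1],p[1]+s*P[:,0]+c*P[:,1],P[:,2]]
            r.append(proj(K,T,W)-uv)
        return np.concatenate(r).ravel()
    r=least_squares(f,x0,loss="soft_l1",f_scale=1.)
    print(r.x,np.degrees(r.x[2]));print(f(r.x).reshape(-1,2)); return r.x
E
python3 - <<'E' | grep -A30 XX
from fit import *
print("XX")
a=(250,190);b=(410,180)
o2=[([-.012,-.12,.092],[82,190],a,5),([-.012,-.09,.092],[268,188],a,5),([-.012,.04,.092],[250,236],b,5),([-.012,.07,.092],[430,236],b,5),
 ([-.002,-.04,.07],[552,207],a,5),([-.002,-.01,.07],[715,207],a,5),([0,.113,.062],[625,262],b,5)]
o1=[([-.012,.07,.092],[195,385],c1,4),([-.012,.04,.092],[220,515],c1,4),
 ([-.012,-.09,.092],[245,425],c2,4),([-.012,-.12,.092],[263,525],c2,4),
 ([-.002,-.01,.07],[228,98],c2,4),([-.002,-.04,.07],[243,207],c2,4),
 ([0,.113,.062],[210,182],c1,4)]
fit2([("pics/w2.png",o2)],[.5,.3,.18])
fit2([("pics/w2.png",o2),("pics/w_dock.png",o1)],[.5,.3,.18])
E
```

```text
XX
[0.4955 0.3094 0.1806] 10.349244489889003
[[-0.9552 -0.3639]
 [-1.3798  0.0258]
 [ 1.5616  0.3809]
 [ 2.3284  0.3705]
 [-0.1491  0.2637]
 [ 1.4746  0.254 ]
 [-5.2923 -1.192 ]]
[0.4956 0.3089 0.1823] 10.442171759926802
[[-1.6195 -0.2103]
 [-2.0493  0.122 ]
 [ 0.9083  0.2286]
 [ 1.6876  0.1609]
 [-0.7548  0.2643]
 [ 0.8721  0.2014]
 [-5.8359 -1.4566]
 [-0.6938 -1.3544]
 [-0.1432 -0.3899]
 [-0.3846  0.0923]
 [ 0.4276  1.2329]
 [-0.9522 -0.4783]
 [ 0.7556  0.4007]
 [ 1.1066 -0.6793]]
```

```bash
sed -i 's/^DOCK=.*/DOCK=[.4956,.3094,np.radians(10.45)]/' h.py
python3 - <<'E'
from h import *
K,T=camT("wrist",([.6246,0,.2221],[0,1,0,-.0006]))
for u,v in [(60,150),(322,150),(85,290),(320,290),(195,119),(195,306),(100,120),(300,120),(110,303),(300,305)]: print(u,v,ray(K,T,u,v,.064))
q=quat(DOCK[2])
move_pose(fr(DOCK,0,-.105,.16),q)
movel(fr(DOCK,0,-.105,.051),v=.08); print(get_ft_force())
command_gripper(0); print(get_grip_width()*88,get_ft_force())
movel(fr(DOCK,0,-.105,.18),v=.08); print(get_grip_width()*88,get_ft_force(),get_time())
snap("wrist","pics/w3.png");snap("scene","pics/s3.png")
E
```

```text
60 150 [0.4216 0.0541 0.064 ]
322 150 [0.6296 0.0538 0.064 ]
85 290 [ 0.42   -0.0676  0.064 ]
320 290 [ 0.6283 -0.0677  0.064 ]
195 119 [0.531  0.0775 0.064 ]
195 306 [ 0.516  -0.0834  0.064 ]
100 120 [0.4571 0.0768 0.064 ]
300 120 [0.6125 0.0767 0.064 ]
110 303 [ 0.4401 -0.0803  0.064 ]
300 305 [ 0.6103 -0.0825  0.064 ]
[0.0555 0.1743 0.0871]
30.31967289444651 [-0.6428 -0.2269  1.3313]
29.936722327251083 [ 0.4597 -0.7863 -1.2067] 9.7667
```

View pics/w3.png

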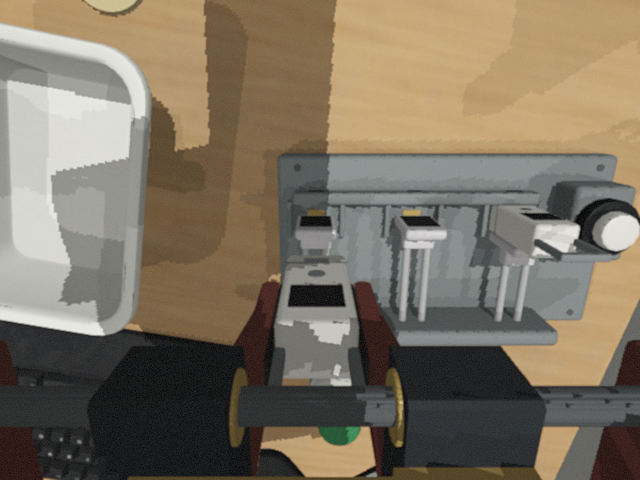

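Run:
```python
from h import *
q=quat(0)
move_pose([.56,-.003,.20],q); snap("wrist","pics/w4.png"); snap("side","pics/s4.png");print(get_time())
```

```text
10.8333
```

View pics/w4.png

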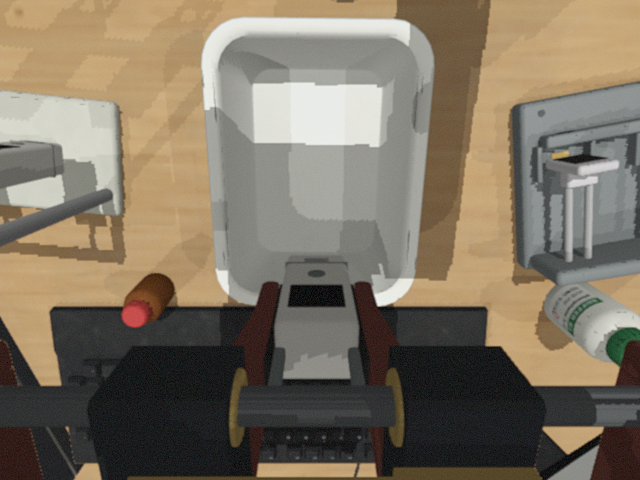

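View pics/s4.png

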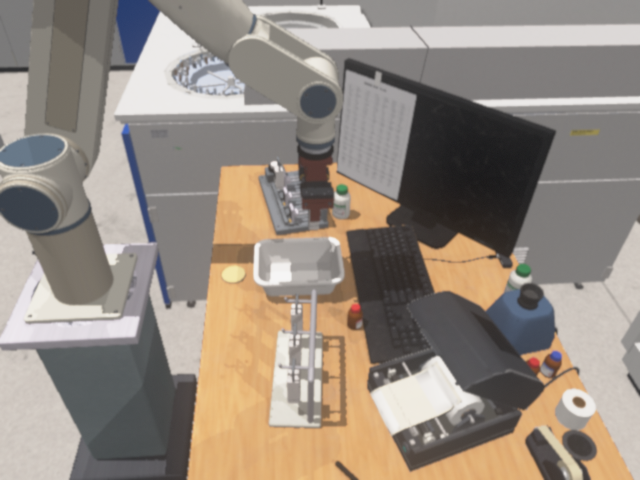

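Run:
```python
from h import *
K,T=camT("wrist",load("pics/w4.png"))
for u,v in [(208,160),(430,160),(320,19)]: print(ray(K,T,u,v,.064))
movel([.563,-.003,.20]); movel([.563,-.003,.045],v=.1); print(movel([.563,-.003,.032],v=.02,until_force=2),get_tcp_pos(),get_ft_force())
command_gripper(.6); movel([.563,-.003,.17],v=.1); snap("wrist","pics/w5.png"); print(get_time())
q=quat(DOCK[2])
move_pose(fr(DOCK,0,.055,.16),q)
movel(fr(DOCK,0,.055,.051),v=.08); print(get_ft_force())
command_gripper(0); print(get_grip_width()*88,get_ft_force())
movel(fr(DOCK,0,.055,.18),v=.08); print(get_grip_width()*88,get_ft_force(),get_time())
move_pose([.52,-.003,.20],quat(0)); snap("wrist","pics/w6.png");print(get_time())
```

```text
[ 0.511 -0.082  0.064]
[0.5112 0.0832 0.064 ]
[0.4174 0.0012 0.064 ]
True [ 0.5629 -0.003   0.0339] [-0.7173 -0.8504  5.0333]
15.4667
[-0.0196  0.3434  0.3968]
30.08828244001941 [-0.5093 -1.2567  1.3191]
30.17720987317801 [-0.2383  0.2411 -0.7673] 20.6333
22.0583
```

View pics/w6.png

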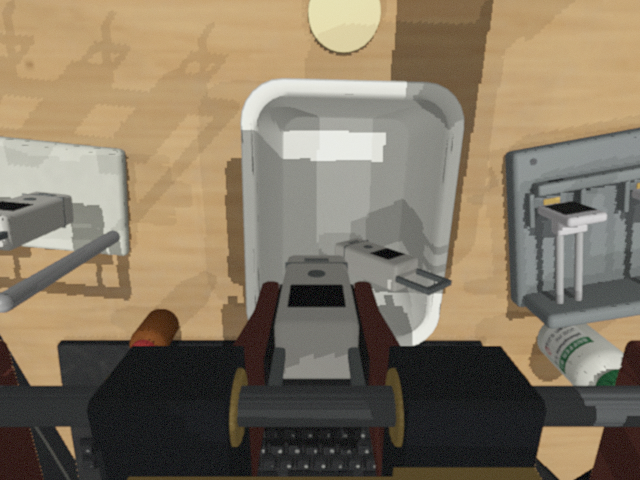

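```bash
python3 - <<'E'
from h import *
K,T=camT("wrist",load("pics/w6.png"))
for u,v in [(244,180),(462,180),(350,80)]: print(ray(K,T,u,v,.064))
E
python3 -c "
import cv2
a=cv2.imread('pics/w6.png');cv2.imwrite('pics/c7.png',cv2.resize(a[70:350,230:480],None,fx=2.5,fy=2.1,interpolation=3))"
```

```text
[ 0.4866 -0.0561  0.064 ]
[0.4867 0.1087 0.064 ]
[0.4162 0.0223 0.064 ]
```

View pics/c7.png

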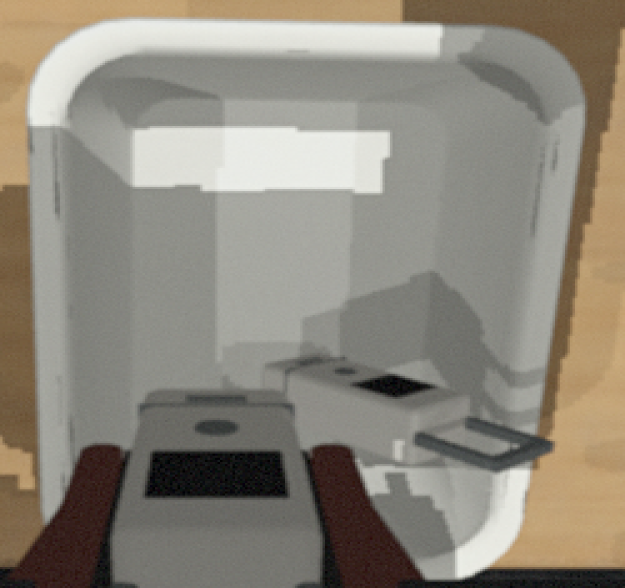

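Run:
```python
from h import *
x,y=.478,.025
movel([x,y,.20]); movel([x,y,.045],v=.1); print(movel([x,y,.032],v=.02,until_force=2),get_tcp_pos(),get_ft_force())
command_gripper(.6); movel([x,y,.17],v=.1); snap("wrist","pics/w7.png"); print(get_time())
move_pose(fr(STAND,-.03,.03,.26),quat(STAND[2],1)); snap("wrist","pics/w8.png"); snap("side","pics/s8.png")
```

```text
True [0.4779 0.0249 0.0339] [0.1662 0.3158 4.1595]
26.9167
```

View pics/w7.png

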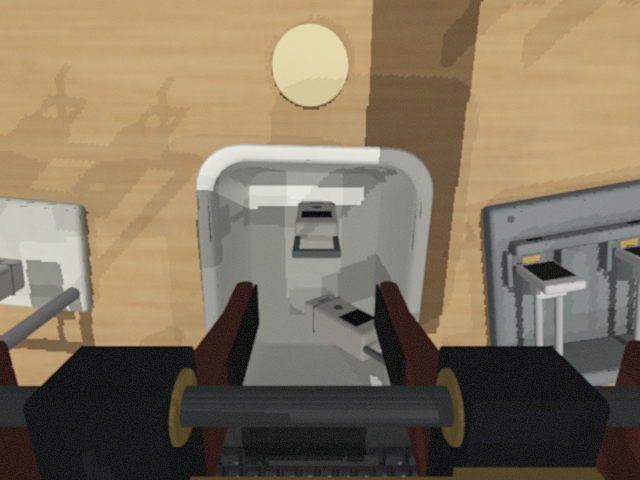

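View pics/w8.png

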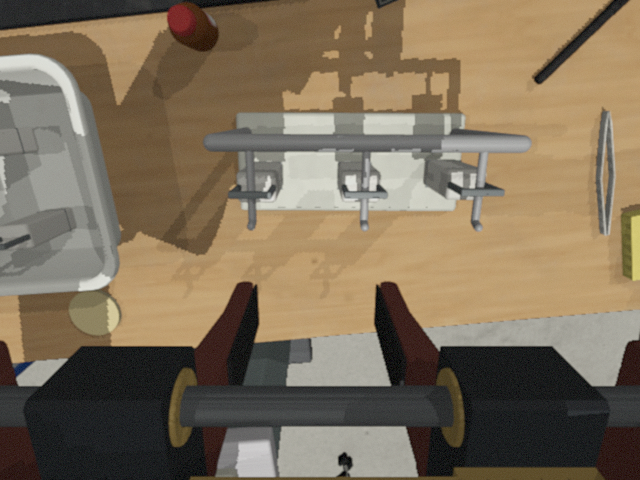

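View pics/s8.png

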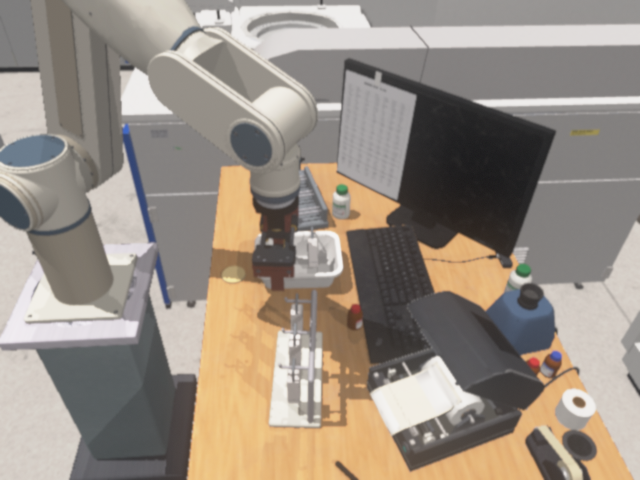

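Run:
```python
import cv2
a=cv2.imread("pics/w8.png")
cv2.imwrite("pics/c8.png",cv2.resize(a[125:235,200:370],None,fx=4.5,fy=4.5,interpolation=cv2.INTER_CUBIC))
cv2.imwrite("pics/c9.png",cv2.resize(a[125:235,370:540],None,fx=4.5,fy=4.5,interpolation=cv2.INTER_CUBIC))
```

```text
(no output)
```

View pics/c8.png

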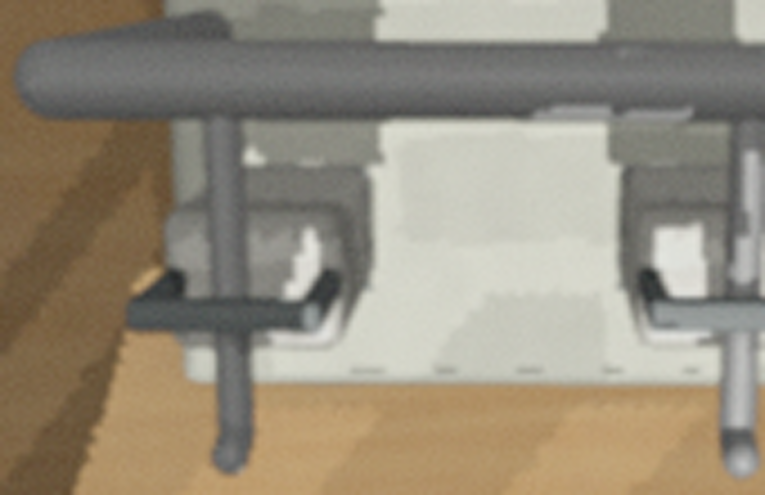

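View pics/c9.png

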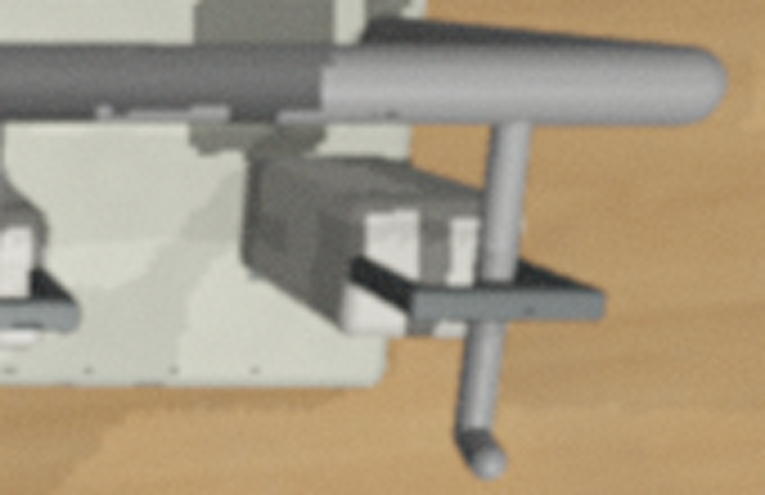

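```bash
python3 - <<'E' | grep -A40 XX
from fit import *
print("XX")
a=(200,125);b=(370,125)
for sp in (.078,.08):
  fit2([("pics/w8.png",[([-.022,sp,.157],[230,455],a,4.5),([-.022,0,.157],[740,457],a,4.5),([-.022,-sp,.157],[487,460],b,4.5),([-.0,sp,.155],[228,313],a,4.5),([0,0,.155],[742,311],a,4.5),([0,-sp,.155],[490,302],b,4.5)])],[.5,-.29,-.1])
E
```

```text
XX
[ 0.5034 -0.2897 -0.0949] -5.4384057726138115
[[ 0.9417  0.2173]
 [-0.242  -0.5669]
 [-1.7721 -1.5737]
 [ 0.1667  0.0013]
 [ 0.0328  0.0859]
 [ 0.2225  1.7258]]
[ 0.5032 -0.2898 -0.0972] -5.568512399857204
[[-1.8155  0.1861]
 [-0.13   -0.3553]
 [ 1.1685 -1.1189]
 [-2.5652 -0.0313]
 [ 0.2196  0.3064]
 [ 3.2861  2.1997]]
```

```bash
sed -i 's/^STAND=.*/STAND=[.5033,-.2895,np.radians(-5.5)]/' h.py
cat >> h.py <<'E'
def pick(yh):
    q=quat(STAND[2])
    move_pose(fr(STAND,0,yh,.24),q)
    command_gripper(.6)
    movel(fr(STAND,0,yh,.084),v=.1); print("down",get_ft_force(),get_tcp_pos())
    command_gripper(0); print("grip",get_grip_width()*88,get_ft_force())
    movel(fr(STAND,0,yh,.098),v=.04); print("lift",get_ft_force())
    print(movel(fr(STAND,-.055,yh,.098),v=.06,until_force=8),get_ft_force(),get_tcp_pos())
E
python3 - <<'E'
from h import *
pick(.079)
snap("wrist","pics/w9.png"); snap("side","pics/s9.png"); snap("scene","pics/sc9.png"); print(get_time(),get_grip_width()*88)
E
```

```text
down [ 0.2167 -0.4503 -0.0112] [ 0.5113 -0.2111  0.0846]
grip 29.629408526060637 [-0.3434  0.0357  0.8317]
lift [-0.563  -0.0425 -0.6497]
False [ 0.1225  0.2538 -0.8849] [ 0.4566 -0.2058  0.0981]
36.0167 30.3015872667931
```

View pics/w9.png

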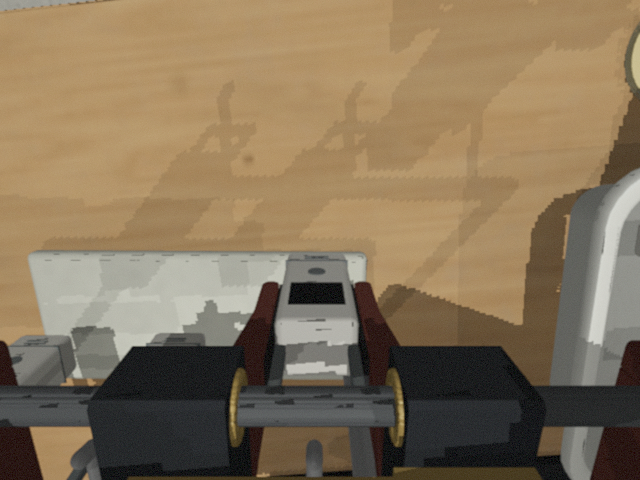

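View pics/s9.png

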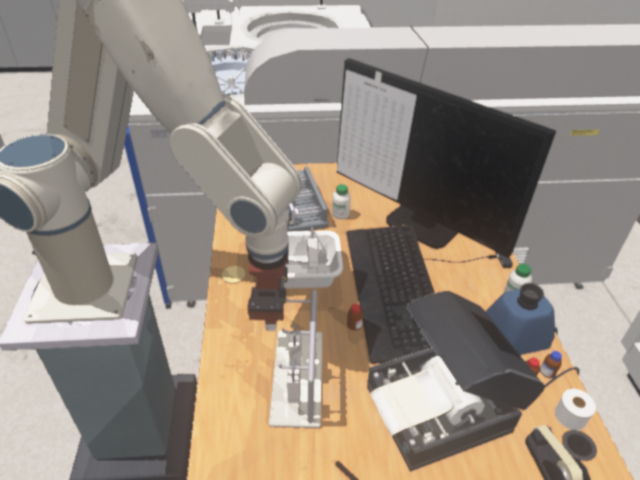

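```bash
cat >> h.py <<'E'
def insert(b,tag,lift_off=.032):
    q=quat(DOCK[2]); y=BY[b]
    p=get_tcp_pos(); movel([p[0],p[1],.2])
    move_pose(fr(DOCK,-.032,y,.2),q)
    movel(fr(DOCK,-.032,y,.072),v=.12)
    print("at lip",get_ft_force()); snap("wrist",f"pics/{tag}a.png")
    print(movel(fr(DOCK,.005,y,.072),v=.04,until_force=12),get_ft_force(),get_tcp_pos())
    snap("wrist",f"pics/{tag}b.png"); print(get_time(),get_grip_width()*88)
E
python3 - <<'E'
from h import *
insert(0,"i0")
snap("side","pics/i0s.png"); snap("scene","pics/i0c.png")
E
python3 -c "
import cv2
a=cv2.imread('pics/i0b.png');b=cv2.imread('pics/i0c.png')
cv2.imwrite('pics/i0x.png',cv2.hconcat([cv2.resize(a[150:400,200:450],(400,400),interpolation=3),cv2.resize(b[250:350,230:330],(400,400),interpolation=3)]))"
```

```text
at lip [ 0.9922  0.2423 -0.3698]
False [-2.6193 -1.0321 -1.5338] [0.5191 0.2069 0.0718]
40.75 30.388521823558982
```

View pics/i0x.png

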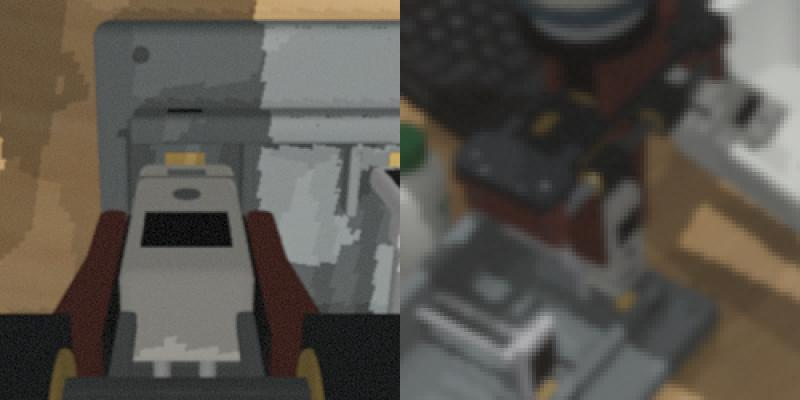

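View pics/i0a.png

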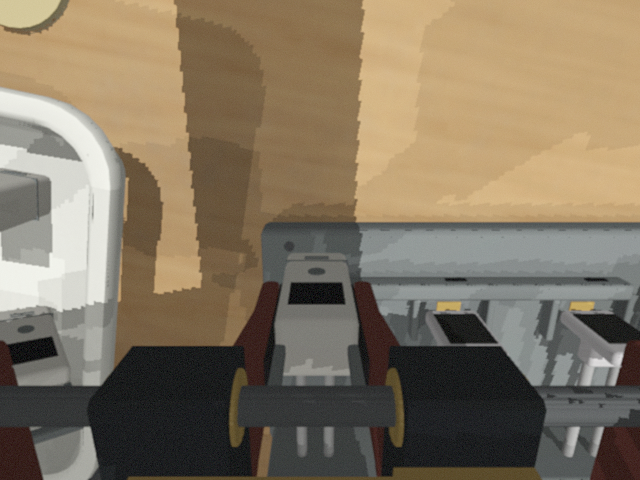

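```bash
cat >> h.py <<'E'
def seat(b,tag):
    y=BY[b]
    print(movel(fr(DOCK,.005,y,.048),v=.02,until_force=6),get_ft_force(),get_tcp_pos())
    print(movel(fr(DOCK,-.004,y,get_tcp_pos()[2]),v=.015,until_force=5),get_ft_force(),get_tcp_pos(), "dockx",np.dot(np.array(get_tcp_pos())[:2]-DOCK[:2],[np.cos(DOCK[2]),np.sin(DOCK[2])]))
    snap("wrist",f"pics/{tag}c.png"); print(get_time())
E
python3 - <<'E'
from h import *
seat(0,"i0")
E
```

```text
True [-1.5352  0.7471  5.4678] [0.5194 0.207  0.0522]
True [0.3667 0.0849 2.5804] [0.5153 0.2063 0.0523] dockx 0.0006208338287574008
42.1667
```

View pics/i0c.png

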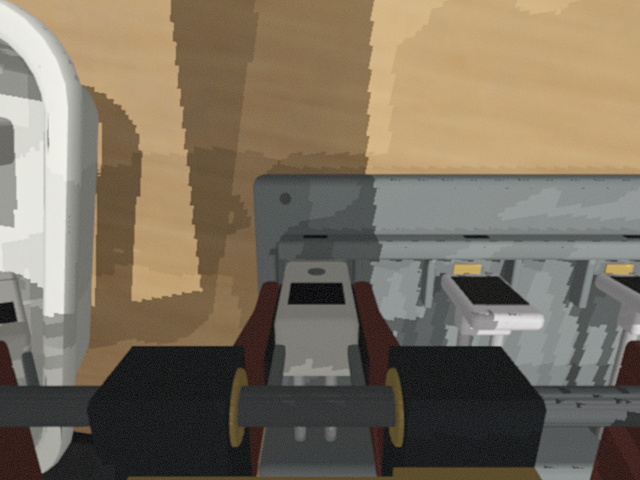

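```bash
python3 - <<'E'
from h import *
command_gripper(.6); print(get_ft_force())
p=get_tcp_pos(); movel([p[0],p[1],.2],v=.12)
move_pose(fr(DOCK,-.02,-.08,.24),quat(DOCK[2])); snap("wrist","pics/i0d.png"); print(get_time())
pick(0.0)
snap("wrist","pics/w10.png");snap("side","pics/s10.png"); print(get_time(),get_grip_width()*88)
E
python3 -c "
import cv2
a=cv2.imread('pics/i0d.png');b=cv2.imread('pics/w10.png')
cv2.imwrite('pics/i0x.png',cv2.hconcat([cv2.resize(a[160:340,240:420],(400,400),interpolation=3),cv2.resize(b[230:480,200:450],(400,400),interpolation=3)]))"
```

```text
[-0.3879  0.6843 -0.4052]
44.4917
down [ 0.8214 -0.8787  1.3616] [ 0.5036 -0.2897  0.0846]
grip 29.751960375465018 [-0.8881 -1.6625  0.4823]
lift [ 0.0155 -0.3769 -0.4101]
False [-0.0137  0.3808 -1.0376] [ 0.449  -0.2844  0.0981]
50.4417 29.80642495603375
```

View pics/i0x.png

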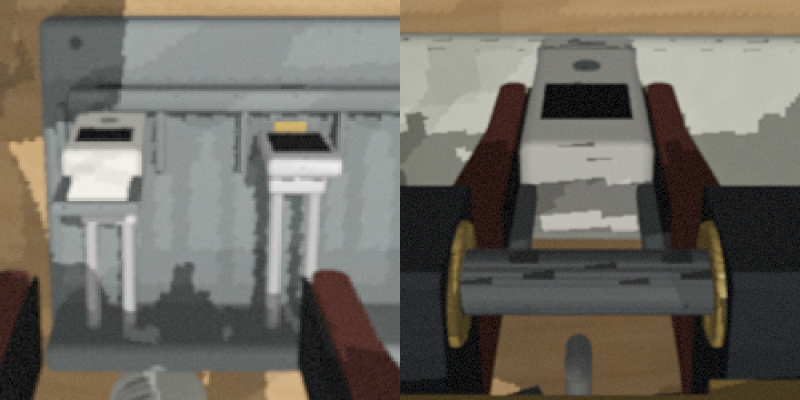

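View pics/s10.png

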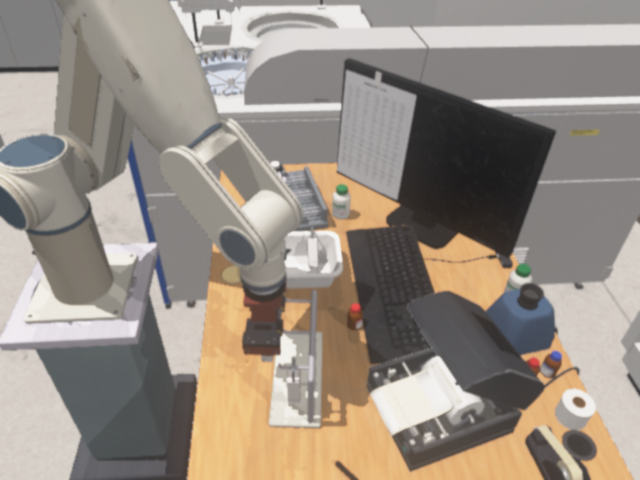

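```bash
python3 - <<'E'
from h import *
insert(1,"i1"); seat(1,"i1")
E
python3 -c "
import cv2
b=cv2.imread('pics/i1b.png');c=cv2.imread('pics/i1c.png')
cv2.imwrite('pics/i1x.png',cv2.hconcat([cv2.resize(a[160:410,200:450],(400,400),interpolation=3) for a in (b,c)]))"
```

```text
at lip [ 0.1333  0.6263 -0.3195]
False [-2.8913  0.0373 -0.7448] [0.5047 0.2855 0.0718]
55.6917 29.923459034483813
True [-0.1837 -1.047   3.8215] [0.5049 0.2857 0.0523]
True [ 0.829  -0.4394  1.1464] [0.5009 0.285  0.0524] dockx 0.000815380408673738
56.9917
```

View pics/i1x.png

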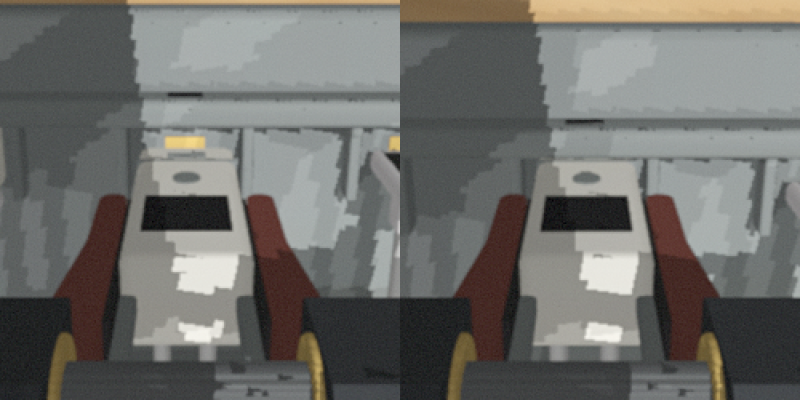

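Bay 1 is seated like bay 0. Release it and go for the third, which hangs about 3 mm further to -y.

```bash
python3 - <<'E'
from h import *
command_gripper(.6); print(get_ft_force())
p=get_tcp_pos(); movel([p[0],p[1],.2],v=.12)
pick(-.081)
snap("wrist","pics/w11.png"); print(get_time(),get_grip_width()*88)
insert(2,"i2"); seat(2,"i2")
E
python3 -c "
import cv2
d=cv2.imread('pics/w11.png');b=cv2.imread('pics/i2c.png')
cv2.imwrite('pics/i2x.png',cv2.hconcat([cv2.resize(a[160:410,200:450],(400,400),interpolation=3) for a in (d,b)]))"
```

```text
[-0.324   0.2349  0.7588]
down [ 0.1616 -0.4935 -0.0096] [ 0.4959 -0.3704  0.0846]
grip 30.083630226180496 [-0.3418 -0.9697 -0.35  ]
lift [-0.5997  0.6933 -1.1251]
False [ 0.9684 -0.7157 -0.4978] [ 0.4412 -0.3651  0.0981]
65.3 30.33137353853008
at lip [ 0.1948  0.288  -0.1513]
False [-2.9581 -0.9767 -0.7353] [0.4902 0.3642 0.0718]
71.0833 30.153439160962378
True [-0.7164 -0.6264  5.8262] [0.4904 0.3643 0.0523]
True [ 0.9361 -0.4615  2.7264] [0.4845 0.3633 0.0523] dockx -0.0011711134385403305
72.45
```

View pics/i2x.png

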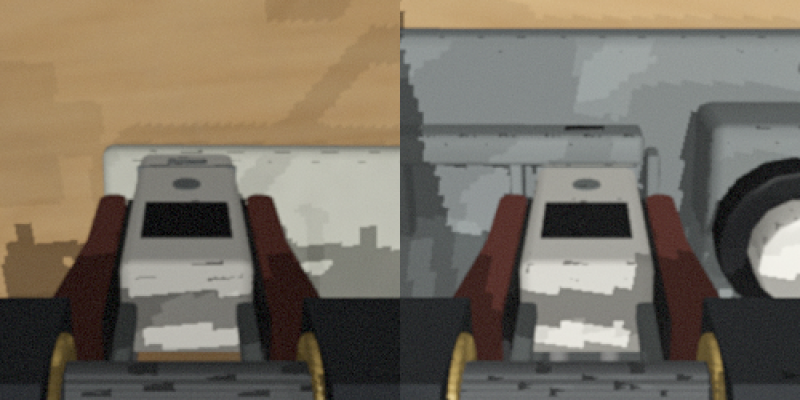

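```bash
python3 - <<'E'
from h import *
command_gripper(.6); print(get_ft_force())
p=get_tcp_pos(); movel([p[0],p[1],.2],v=.12)
move_pose(fr(DOCK,-.03,.02,.24),quat(DOCK[2])); snap("wrist","pics/f1.png")
command_gripper(0)
move_pose([.55,-.05,.35],[0,1,0,0]); snap("scene","pics/f2.png"); snap("side","pics/f3.png"); snap("wrist","pics/f5.png");print(get_time())
E
python3 -c "
import cv2
d=cv2.imread('pics/f1.png');b=cv2.imread('pics/f2.png')
cv2.imwrite('pics/f4.png',cv2.resize(d[120:340,150:550],None,fx=2,fy=2,interpolation=3))
cv2.imwrite('pics/f2c.png',cv2.resize(b[190:410,180:400],None,fx=2.7,fy=2.7,interpolation=3))"
```

```text
[ 0.2402  0.9864 -1.0065]
77.3417
```

View pics/f4.png

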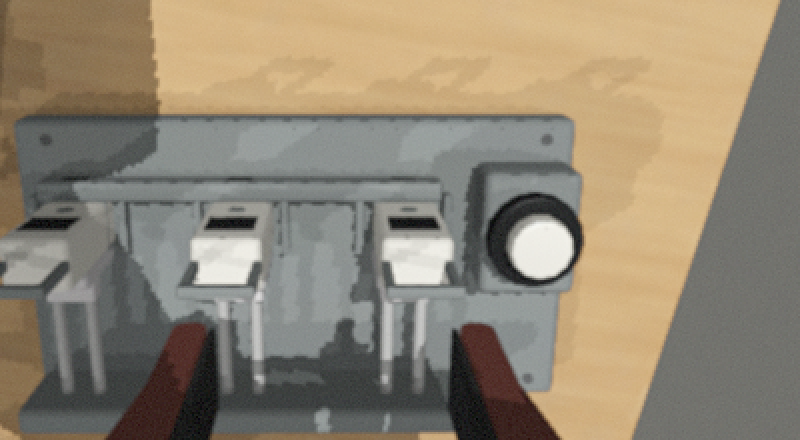

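View pics/f2c.png

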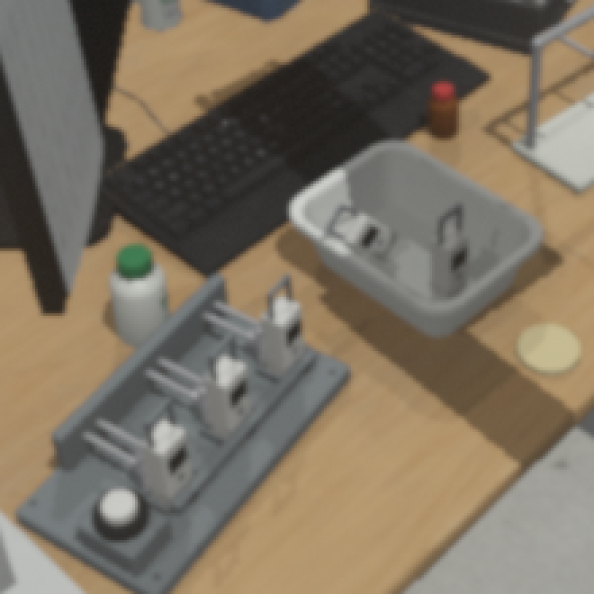

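View pics/f5.png

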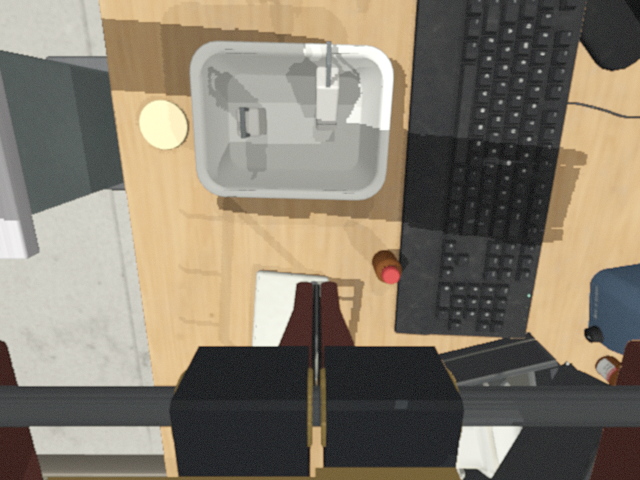

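Run:
```python
from h import *
from scipy.optimize import least_squares
o=[("f1",(420,243.5)),("w2",(534.9,232.3)),("w_dock",(287.1,70.1))]
C=[(camT("wrist",load(f"pics/{n}.png")),uv) for n,uv in o]
f=lambda P:np.ravel([proj(*c,P)[0]-uv for c,uv in C])
r=least_squares(f,[.47,.42,.065]);print(r.x,f(r.x)); print(fr(DOCK,0,.113,0))
```

```text
[0.4733 0.4211 0.0681] [ 0.7932  0.7669 -1.4142  0.5567 -1.5816 -0.3137]
[np.float64(0.47510435329887374), np.float64(0.4205257326918595), 0]
```

```bash
python3 - <<'E'
from h import *
x,y=.4745,.4207
move_pose([x,y,.12],quat(DOCK[2])); f0=np.array(get_ft_force())
print(movel([x,y,.075],v=.06,until_force=3),get_tcp_pos())
print(movel([x,y,.050],v=.012,until_force=12),get_tcp_pos(),get_ft_force()-f0)
wait(.3); print(get_tcp_pos(),get_ft_force()-f0)
snap("wrist","pics/k1.png"); snap("scene","pics/k1s.png")
movel([x,y,.12],v=.05)
move_pose(fr(DOCK,-.03,.02,.24),quat(DOCK[2])); snap("wrist","pics/k2.png")
move_pose([.55,-.05,.35],[0,1,0,0]); snap("scene","pics/k3.png"); snap("side","pics/k4.png"); snap("wrist","pics/k5.png"); print(get_time())
E
python3 -c "
import cv2
d=cv2.imread('pics/k2.png');b=cv2.imread('pics/k3.png')
cv2.imwrite('pics/k2c.png',cv2.resize(d[120:340,150:550],None,fx=2,fy=2,interpolation=3))
cv2.imwrite('pics/k3c.png',cv2.resize(b[190:410,180:400],None,fx=2.7,fy=2.7,interpolation=3))"
```

```text
False [0.4747 0.4209 0.0752]
True [0.4746 0.4208 0.0664] [-2.4208 -0.9651  6.0212]
[0.4746 0.4208 0.0664] [-1.6043 -1.4764  6.2646]
85.1417
```

View pics/k1.png

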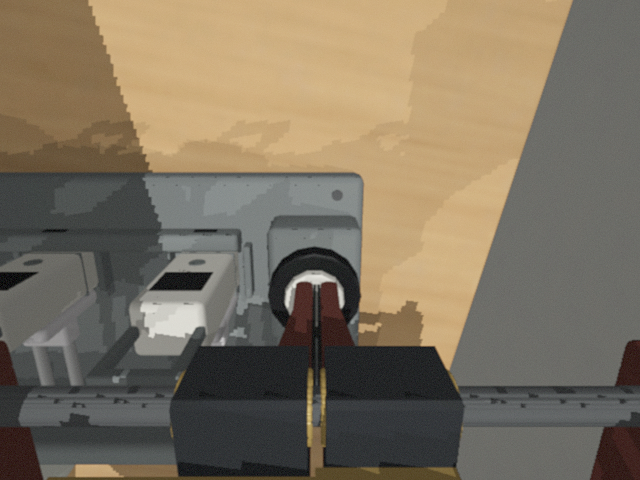

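View pics/k2c.png

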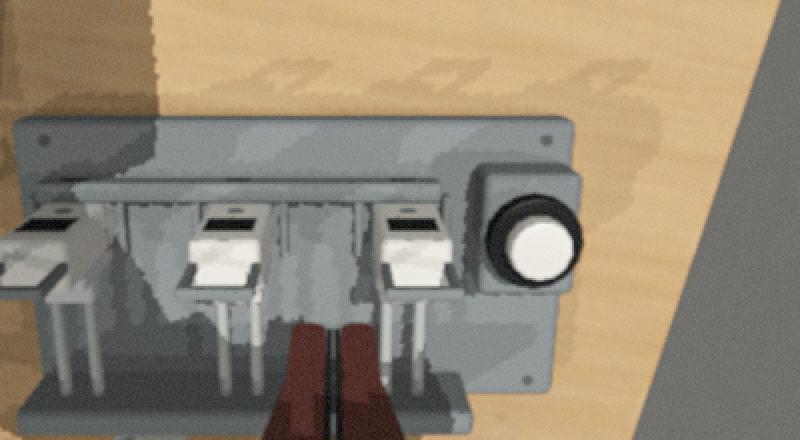

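View pics/k3c.png

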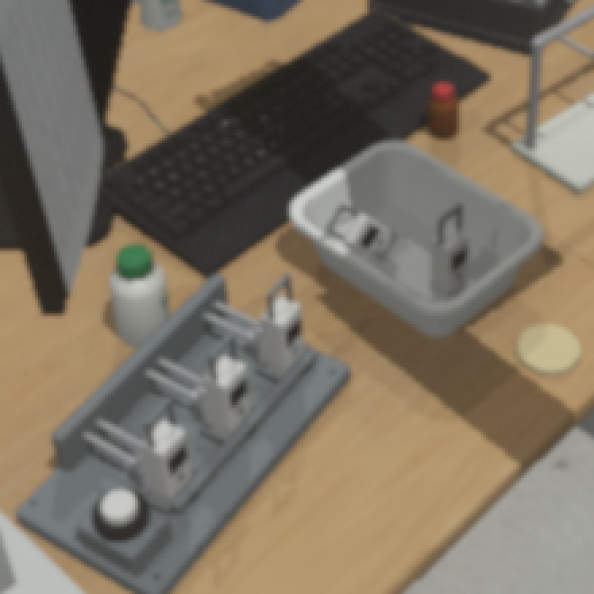

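View pics/k4.png

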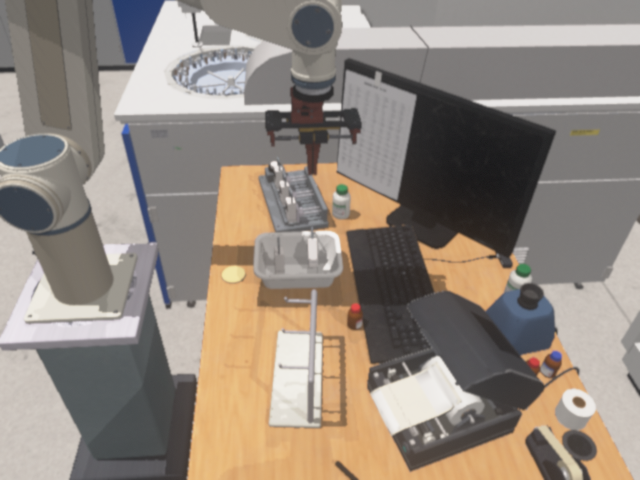

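Run:
```python
from h import *
x,y=.4745,.4207
move_pose([x,y,.12],quat(DOCK[2])); wait(.3)
def F(): 
    r=[]
    for _ in range(8): wait(.02); r.append(get_ft_force()[2])
    return np.mean(r)
f0=F(); movel([x,y,.077],v=.06)
for z in np.arange(.076,.0625,-.001):
    s=movel([x,y,z],v=.01,until_force=14); f=F()-f0; print(round(z,4),s,round(get_tcp_pos()[2],4),round(f,2))
    if s or f>14: break
movel([x,y,.12],v=.05)
print(get_time())
```

```text
0.076 False 0.0762 0.24
0.075 False 0.075 0.34
0.074 False 0.074 0.14
0.073 False 0.073 0.13
0.072 False 0.0722 1.49
0.071 False 0.0711 2.29
0.07 False 0.0701 2.66
0.069 False 0.0691 3.65
0.068 False 0.0681 4.03
0.067 False 0.0671 4.67
0.066 False 0.0664 7.13
0.065 False 0.0662 14.38
94.2083
```

```bash
python3 - <<'E'
from h import *
move_pose(fr(DOCK,-.03,.02,.24),quat(DOCK[2])); snap("wrist","pics/z1.png")
move_pose([.55,-.05,.35],[0,1,0,0]); wait(.5); snap("scene","pics/z2.png")
print(get_time())
E
python3 -c "
import cv2
d=cv2.imread('pics/z1.png');b=cv2.imread('pics/z2.png')
cv2.imwrite('pics/z.png',cv2.hconcat([cv2.resize(d[120:340,160:460],(420,400),interpolation=3),cv2.resize(b[190:410,180:400],(380,400),interpolation=3)]))"
```

```text
96.9583
```

View pics/z.png

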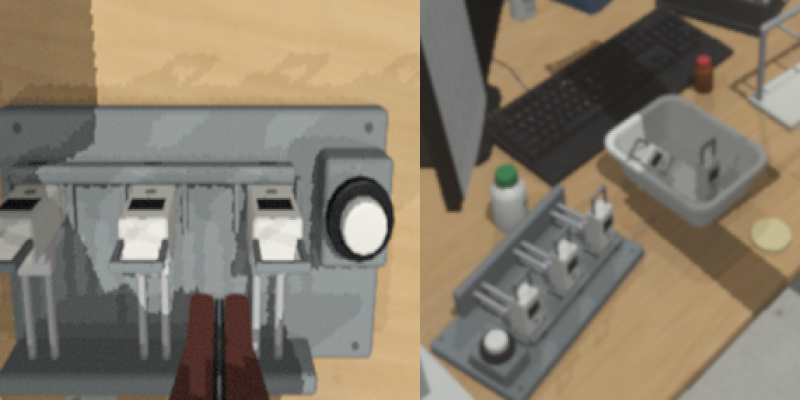

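```bash
python3 -c "
from station import *
job_done();print(get_time())"
```

```text
the job is handed in; nothing more can be done
the job is handed in; nothing more can be done
```

The job is done and handed in at about 97 s of robot time. Both finished loggers are in the basin, all three hook loggers are in the dock's bays, and the start key was pressed and let go.

- **Basin:** It was knocked about 3 cm to +y partway through, so I measured it again before placing the second finished logger. The first logger ended up tipped over, leaning against the basin's +y wall with its loop about level with the rim. The second stands upright.
- **Dock:** Each logger stopped on the bay floor at the expected height (tool at 0.052 m in all three). Lip contact came within about 1 mm of the expected place. The last pictures show all three upright and clamped, windows forward.
- **Start key:** I pressed it twice. After the first press I was unsure it had gone fully down, so the second was slow, with the force read as it went. It touched at about 0.0725 m and hit the stop at about 0.0664 m, where the first press had also ended, so both were full. The key is back up.
- **Bottles:** Neither was touched, and both stand where they were.
- **Disagreement:** The side camera put hook and logger positions several millimetres off from the wrist and scene cameras. I used the wrist views, and the contacts agreed with them.

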